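# Take the red bit caddy off its keeper hook

### The arm

A 6-joint arm with a two-finger parallel gripper is mounted at the origin on the work surface. World frame = base frame: x ahead of the robot, y to its left, z up, the work surface at z = 0. Lengths are in mm, angles in rad, forces in N, time in s.
With the tool pointing down it reaches from about 275 to 750 mm from the base axis. Payload 10.2 kg.
Tool frame: the origin (TCP) lies midway between the tips of the shut fingers; the grasp point (between the pads) lies 19 mm behind it; z points along the fingers, y is the line along which they close (so a half turn about z gives the same grasp; the last joint's range is limited). The gripper opens to 85 mm and grips with 20 to 120 N. Pads are 22 mm wide; open, the fingers measure 114 mm over their backs; the gripper's body (76 mm by 85 mm) begins 54 mm behind the grasp point. The pads swing forward as they close: fully open they stand 13 mm farther back than shut.
Start: joints at [-1.417, 0.313, 1.498, -0, 1.331, -0.223], TCP at [193.16, -488.181, 231.294] pointing down, gripper open.
Joint ranges: [-2.94, 2.94], [-0.97, 2.17], [0.19, 2.56], [-1.23, 4.37], [0.02, 3.11], [-2.88, 2.88]. Speed limits (rad/s): [2.39, 2.39, 3.01, 3.14, 3.14, 3.14].

### API

Orientations are given as a unit quaternion [w, x, y, z].
In Python, from rig import ctrl gives the robot as it stands.
- The arm moves only by the tool send_rows, never from a script. Its argument "targets" is a list of rows, each a list of 7 numbers: the closure, from -1 (fully open) to 1 (shut), so that 0 is half open, then the shift along the tool's x, y, z in m, then the turn, a rotation vector about the tool's x, y, z in rad. In form: [[claw, dx, dy, dz, ax, ay, az], ...]. A call has exactly 10 rows; each row shifts and turns the commanded pose from where the row before left it, along the tool's axes as they then stand; what a row does not reach is not made up. A row lasts 1/8 s, in which the tool goes at most 62.5 mm and 10.7 degrees, less where a joint would pass 70% of its speed; a pose out of reach is approached as far as the arm can. A call with a gripper value outside its range is refused whole. The fingers move at their own pace and stop on an object; "squeeze" is the grip in N (left out, the last holds). Time passes only in rows, so rows that do not move let the fingers close, or fill a call up. It gives the time, the measured TCP pose, the force, the opening and the grip force at its end, in the units of the state.
- ctrl.sense(): the state, without advancing time (a new reading comes with each control period).
- ctrl.capture(name): name is "scene" or "top" or "wrist"; returns a dict with "img" (384x512x3 uint8, red, green, blue), "camera_matrix" (3x3 intrinsics, pixels), "R" (3x3) and "t" (3): a world point X has camera coordinates R X + t. Camera axes: x right, y down, z forward; pixel columns grow to the right and rows downward; lengths in mm; the calibration is good to about 2 mm. A picture is of the moment at which its call begins. There is no depth.
- ctrl.finish_job(): hands the job in; it is judged then, once.
Trained networks look in a picture, given as the dict that the camera call returned (one of the last four; its "shot" number tells which), for a name from the list of things; names that differ only in an ending like _2 or _b are one class to them, and where a whole thing is asked for, a point or a joint stands for the part that bears it (a point fixed in the world has none). Each returns a list of dicts, best first, with "score" (0 to 1); they miss things now and then, are a little off and sometimes report something else, mostly with a low value. They report only what shows in the picture. A call takes as long as a camera call. They do not tell look-alikes from the thing itself.
- ctrl.boxes_of(query, picture): "extent" ([left, top, width, height] in pixels, round what is visible of it).
- ctrl.landmark_of(query, picture): "point" ([column, row] in pixels: a listed point, or the origin of a listed thing).
The state is a dict: "time_s": time; "joints": joint angles; "dq": joint speeds; "tau": joint torques, N m; "eef_pos": TCP position; "ee_rot": TCP orientation; "force": force on the tool from outside, world axes, zero at the start; "wrist_torque": the same for the moment, N m; "grip_width": opening from 0.0 (shut) to 1.0 (fully open); "grip_force": force on a finger pad.
Only numpy, scipy, OpenCV 4.12 (cv2) and the standard library are available. Lean on these libraries where they do the work, as an engineer would, in place of code of your own. Each camera call takes 0.05 s, during which the arm holds its last target. There are 200 camera calls.

### The job

Take the red bit caddy off the tool rail: press down the orange sprung keeper on its hook, slide the caddy off over the keeper without forcing it against the hook or leaning hard on the hook, and stand it gently upright on a free spot of the white tray. Leave the blue caddy hanging and the other things where they are.

Things in the scene. Friction and masses are not known exactly. Their poses are not given: they have to be found in the camera images.
- rail: Tool rail on two posts: aluminium bar 360 mm long (y), 20 mm deep, 173 to 213 mm above the bench. Origin on the bench under its middle; x away from the hooks, z up. Two grey nylon pegs (hooks; 12 mm wide, 10 high, 104 long) stick out to -x at y = +70 and -70 mm from black clips with faces at x = -22 mm, rising 0.12 rad to their tips; flat tops 210 mm high at the clip, 222 at the tip.
- hook_left (a point): Foot of the keeper's stop face on the top line of the unloaded peg at rail y = +70 mm; axes as the rail's; 69.5 mm along the peg from the clip, 34.5 mm from the tip. Fixed to the rail: does not follow the peg's bending. The orange keeper is a 6 mm wide sprung pawl in a slot of the peg; its free end, here, stands 8 mm above the peg's top with an upright face towards the rail.
- hook_right (a point): The same point of the same hook at rail y = -70 mm. Keeper: a ramp falls from its free end to its hinge 27.5 mm nearer the tip. Pressed at the free end (3.5 N to start, 8.5 N at the end) it sinks flush with the peg's top; let go, it springs up. A caddy pulled outwards jams on it unless it is flush; once the caddy's bar is on it, the bar keeps it down.
- tip_left (a point): Top of the left peg's tip, unloaded, fixed to the rail. The pegs are springy and not alike: one is worn and gives 0.55 mm, the other 0.3 mm, per N of press at the keeper (which is which is not known), so flush is found by force, not by height: 12 to 16 N down on the keeper's free end has it flush. A hook should not take over 32 N in all from the gripper or 25 N from a caddy.
- tip_right (a point): Top of the right peg's tip, unloaded, fixed to the rail.
- caddy_red: Red bit caddy, 0.2 to 0.4 kg, hanging on either hook (see which is nearer). Origin: centre of its underside, z up. Block 44 (x) by 76 (y) by 30 mm high with two rows of bits up to z = 44 mm; from its middle a carrying plate, 10 mm thick (x), 36 wide (y), rises to z = 132 mm. Its eye, 18 wide, 16 high (z = 96 to 112 mm), has the peg through it along x; above is a 20 mm high bar.
- caddy_red_eye (a point): Top of the red caddy's eye = underside of its bar (edges rounded 2 mm), mid plate, 112 mm above the caddy's origin. The plate's face starts 6 to 21 mm short of the keeper. Fingertips that pinch the bar from above, one on the rail side, one on the tip side, down to this height, are level with the peg's top: the tip-side finger can hold the keeper down while the caddy slides.
- caddy_blue: The same caddy in blue, hanging on the other hook; to be left alone.
- tray: White plastic tray, 220 mm (x) by 280 mm (y), rim 12 mm high and 4 mm thick, floor 4 mm above the bench. Origin: centre of its underside. Its half at -x is free, the half at +x holds the jar and the dish.
- jar: Amber screw-lid jar, 42 mm across, 50 mm high, on the tray's far half; origin: centre of its underside.
- dish: Steel dish, 60 mm across, 18 mm high, on the tray's far half; origin: centre of its underside.
- driver: Yellow screwdriver, 160 mm long, lying on the bench along its x; origin near its middle, on the bench.
Not all that is in view belongs to the job. Of the things that look like the caddy_red, the smallest one is meant.

How it is judged (in metres and radians):
On the way:
1. the red caddy is off the hooks, clear of both pegs (horizontal distance between caddy_red and hook_left above 0.06 m and horizontal distance between caddy_red and hook_right above 0.06 m and contact force between caddy_red and rail below 0.01 N), for 0.1 s.
At the end, for the whole second after the job is handed in: The red caddy stands upright (within 0.05 rad) and at rest on the floor of the white tray, wholly inside its rim (underside within 3 mm of the tray's floor), released (angle between caddy_red's own z axis and vertical below 0.05 rad and z of caddy_red in the frame of tray between 0.001 and 0.007 m and x of caddy_red in the frame of tray between -0.1 and 0.1 m and y of caddy_red in the frame of tray between -0.13 and 0.13 m and linear speed of caddy_red below 0.01 m/s and contact force between caddy_red and tray above 0.5 N); the robot touches nothing.
It fails at once if the gripper or arm presses on the rail or its hooks with more than 32 N (contact force between any of the fingers, the arm and rail above 32 N).
It fails at once if the red caddy is forced against the hook (more than 25 N) (contact force between caddy_red and rail above 25 N).
It fails at once if the red caddy is dropped or banged down on the tray (more than 35 N) (contact force between caddy_red and tray above 35 N).
It fails at once if the blue caddy is moved by more than 20 mm (distance of caddy_blue from where it was at the start of the episode above 0.02 m).
It fails at once if the jar, the dish or the screwdriver is moved by more than 15 mm (distance of any of jar, dish, driver from where it was at the start of the episode above 0.015 m).
It also fails if it takes over 69 s, if anything falls off the work surface, if the arm or the gripper's body presses on something with over 40 N, if the wrist force passes 120 N, or if a joint passes its speed limit or range.

## Working session

There is one attempt and no reset: what is moved stays moved. The work goes in short steps, Python scripts to look and compute and a tool call to move; the robot and the scene stay as the last step left them, time stands still between calls to the robot, and variables do not carry over. Pictures are saved under pics/ and viewed, at most 10 in all, crops included, and the job is handed in when it is done.

Besides the shell and the picture viewer there is one more tool, called after "Call:" as name(argument=value, ...), one argument or row to a line, values as JSON. send_rows: Moves the arm, as the interface text tells. Its arguments: {"type":"object","properties":{"targets":{"type":"array"},"squeeze":{"type":"number"}},"required":["targets"]}

```bash
mkdir -p pics; cat > h.py <<'E'
import numpy as np, cv2
from rig import ctrl
NAMES=["rail","hook_left","hook_right","tip_left","tip_right","caddy_red","caddy_red_eye","caddy_blue","tray","jar","dish","driver"]
def save(p,n): cv2.imwrite(n,p["img"][:,:,::-1])
def ray(p,uv):
    K,R,t=[np.array(p[k],float) for k in("camera_matrix","R","t")]
    d=R.T@np.linalg.solve(K,[uv[0],uv[1],1]); return -R.T@t, d/np.linalg.norm(d)
def onz(p,uv,z):
    c,d=ray(p,uv); return c+d*(z-c[2])/d[2]
def proj(p,X):
    K,R,t=[np.array(p[k],float) for k in("camera_matrix","R","t")]
    x=K@(R@np.array(X,float)+t); return x[:2]/x[2]
def tri(obs):
    A=0;b=0;L=[]
    for p,uv in obs:
        c,d=ray(p,uv);M=np.eye(3)-np.outer(d,d);A=A+M;b=b+M@c;L.append((M,c))
    X=np.linalg.solve(A,b); return X,[round(float(np.linalg.norm(M@(X-c))),1) for M,c in L]
E
cat > a.py <<'E'
from h import *
s=ctrl.sense();print(s)
P={}
for n in("scene","top"):
    p=P[n]=ctrl.capture(n);save(p,f"pics/{n}1.png")
    print(n,"cam",np.round(ray(p,(256,192))[0]),np.round(ray(p,(256,192))[1],2))
    for q in NAMES:
        print(q,[(np.round(d["point"],1).tolist(),round(d["score"],2)) for d in ctrl.landmark_of(q,p)[:4]])
E
python3 a.py
```

```text
{'time_s': 0.0, 'joints': array([-1.41738423e+00,  3.13442928e-01,  1.49845833e+00,  1.24727508e-06,
        1.33097681e+00, -2.23356791e-01]), 'dq': array([-0.00071983,  0.00144255, -0.00019054, -0.00069473, -0.0005396 ,
        0.00090129]), 'tau': array([ 2.61893001e-04, -4.12275553e+01, -2.59733301e+01, -1.75543041e-04,
        4.24821832e-03,  5.07263735e-05]), 'eef_pos': array([ 193.12633857, -487.90874174,  230.73069058]), 'ee_rot': array([-6.42294611e-04,  9.82307890e-01,  1.87271983e-01,  2.30777763e-05]), 'force': array([ 0.21891321, -0.57016212, -0.50123139]), 'wrist_torque': array([ 0.03509147, -0.04236721,  0.02625815]), 'grip_force': 0.0, 'grip_width': 0.9982694799583914}
scene cam [1335.  -39. 1016.] [-0.67  0.01 -0.74]
rail []
hook_left [([223.1, 174.4], 0.61), ([160.1, 168.2], 0.31), ([359.6, 266.1], 0.28)]
hook_right [([161.2, 166.8], 0.55), ([356.1, 271.4], 0.17)]
tip_left [([226.8, 160.5], 0.91)]
tip_right [([161.1, 159.3], 0.9)]
caddy_red [([168.6, 297.0], 0.95), ([218.9, 211.4], 0.9), ([229.0, 176.1], 0.56)]
caddy_red_eye [([161.6, 264.5], 0.97), ([227.1, 139.7], 0.92), ([158.7, 167.8], 0.42)]
caddy_blue [([163.3, 204.8], 0.94)]
tray [([331.4, 245.3], 0.83)]
jar [([359.5, 266.4], 0.9)]
dish [([309.3, 263.8], 0.68)]
driver [([274.6, 188.2], 0.49)]
top cam [ 500.  -37. 1303.] [ 0.04  0.02 -1.  ]
rail [([190.8, 177.8], 0.16)]
hook_left [([303.1, 182.4], 0.68), ([363.1, 193.2], 0.34)]
hook_right [([359.7, 192.4], 0.65)]
tip_left [([301.8, 200.5], 0.68)]
tip_right [([361.0, 205.6], 0.64)]
caddy_red [([299.7, 180.1], 0.83), ([294.1, 268.0], 0.76), ([336.7, 120.8], 0.75)]
caddy_red_eye [([300.0, 271.6], 0.83), ([301.4, 172.9], 0.66), ([341.8, 104.0], 0.58)]
caddy_blue [([351.2, 189.7], 0.87)]
tray [([188.8, 176.3], 0.57)]
jar [([168.5, 150.2], 0.79), ([303.0, 184.0], 0.45)]
dish [([209.9, 149.9], 0.6)]
driver [([242.2, 245.2], 0.87)]
```

View pics/scene1.png

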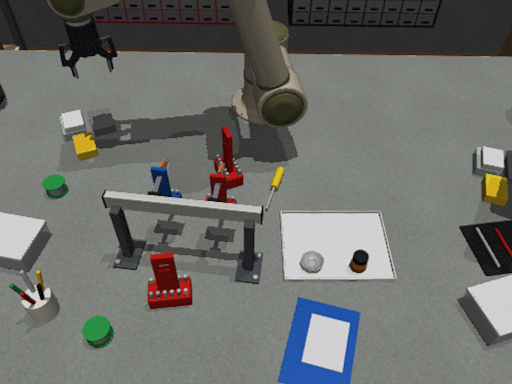

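View pics/top1.png

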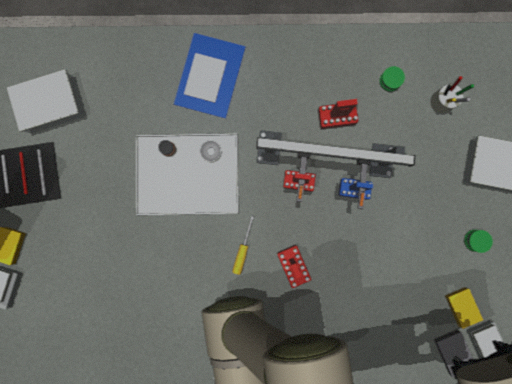

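Three red candidates: A hangs on the left hook (top 300,181 / scene 219,195). B stands beyond the rail (top 338,113 / scene 170,290). C stands near the robot (top 294,266 / scene 230,170). A fits the description because it is the only one hanging and looks the smallest. I'll measure the three and confirm in a crop.

```bash
cat > b.py <<'E'
from h import *
s=ctrl.capture("scene");t=ctrl.capture("top")
a=cv2.resize(s["img"][110:320,90:290],None,fx=2,fy=2,interpolation=cv2.INTER_CUBIC)
b=cv2.resize(t["img"][90:300,240:430],None,fx=2,fy=2,interpolation=cv2.INTER_CUBIC)
cv2.imwrite("pics/crop.png",np.hstack([a,b])[:,:,::-1])
r=lambda x:np.round(x,1).tolist()
for q,u,v in [("tipL",(226.8,160.5),(301.8,200.5)),("tipR",(161.1,159.3),(361,205.6)),("eyeA",(219,177),(301.4,172.9)),("tray",(331.4,245.3),(188.8,176.3))]:
    X,e=tri([(s,u),(t,v)]);print(q,r(X),e)
for q,v,z in [("tipL",(301.8,200.5),222),("tipR",(361,205.6),222),("hookL",(303.1,182.4),218),("hookR",(359.7,192.4),218),("railTL",(258,131),213),("railTR",(414,154),213),("railBL",(258,145),213),("railBR",(414,165),213),
  ("jar",(168.5,150),4),("dish",(210,150),4),("driver",(242,245),0)]+[("tray",x,8) for x in((136,135),(238,133),(239,213),(137,214))]: print(q,r(onz(t,v,z)[:2]))
# block sizes of reds in top
h=cv2.cvtColor(t["img"],cv2.COLOR_RGB2HSV);m=((h[...,1]>150)&(h[...,2]>70)&((h[...,0]<5)|(h[...,0]>174))).astype(np.uint8)
n,l,st,c=cv2.connectedComponentsWithStats(m)
for i in range(1,n):
    if st[i,4]>60: print("red",r(c[i]),st[i,4],r(cv2.minAreaRect(np.argwhere(l==i)[:,::-1].astype(np.float32))[1]))
for nm,hmin in (("orange",None),):
    m=((h[...,1]>150)&(h[...,2]>120)&(h[...,0]>=7)&(h[...,0]<18)).astype(np.uint8)
    n,l,st,c=cv2.connectedComponentsWithStats(m)
    for i in range(1,n):
        if st[i,4]>5: print("or",r(c[i]),st[i].tolist())
E
python3 b.py
```

```text
tipL [524.0, -107.4, 227.3] [9.0, 9.0]
tipR [512.2, -254.8, 216.7] [3.3, 3.3]
eyeA [586.0, -114.5, 234.1] [1.0, 1.0]
tray [598.3, 177.5, -12.8] [1.4, 1.4]
tipL [524.2, -116.7]
tipR [511.9, -250.4]
hookL [565.5, -120.4]
hookR [542.0, -248.7]
railTL [685.4, -18.0]
railTR [629.6, -375.2]
railBL [652.9, -17.8]
railBR [604.3, -374.6]
jar [670.2, 232.5]
dish [669.4, 117.9]
driver [408.9, 30.8]
tray [711.8, 321.7]
tray [715.2, 40.5]
tray [496.0, 38.3]
tray [494.6, 316.8]
red [346.5, 102.7] 111 [5.7, 19.5]
red [331.5, 118.0] 269 [20.5, 36.7]
red [22.8, 172.4] 135 [41.4, 3.3]
red [298.1, 179.5] 245 [29.8, 17.0]
red [293.5, 265.9] 521 [37.8, 20.9]
or [300.1, 192.0] [299, 187, 3, 11, 21]
or [361.4, 199.3] [360, 193, 4, 13, 26]
```

View pics/crop.png

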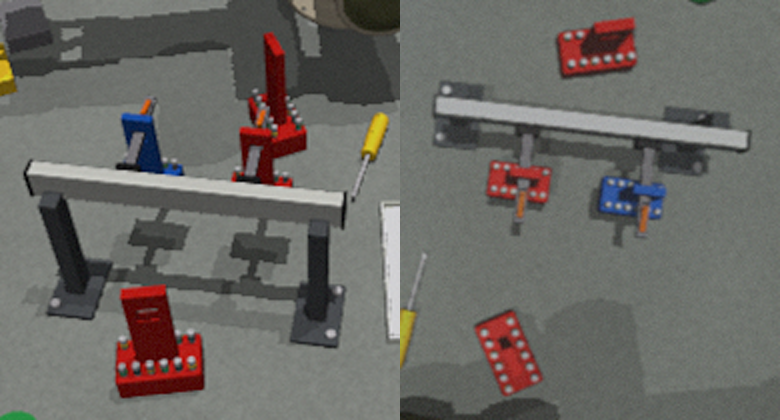

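The crop confirms it: A (crop 255,160 in the scene half, 520,180 in the top half) hangs on the left peg and is smaller than B and C. Blue is on the right peg. First I turn and rise, then go above it.

Call:
send_rows(
  targets=[
    [0, 0, 0, -0.03, 0, 0, -0.18],
    [0, 0, 0, -0.03, 0, 0, -0.18],
    [0, 0, 0, -0.03, 0, 0, -0.18],
    [0, 0, 0, -0.03, 0, 0, -0.18],
    [0, 0, 0, -0.02, 0, 0, -0.18],
    [0, 0, 0, 0, 0, 0, -0.178],
    [0, 0.04, 0.03, 0, 0, 0, 0],
    [0, 0.04, 0.03, 0, 0, 0, 0],
    [0, 0.04, 0.03, 0, 0, 0, 0],
    [0, 0.04, 0.03, 0, 0, 0, 0],
  ],
)

```text
time_s: 2.65
eef_pos: [331.7, -341.8, 371.4]
ee_rot: [0.0, 0.747, 0.665, 0.0]
force: [-0.3, -0.2, -0.1]
grip_width: 0.496
grip_force: 0.0
```

Call:
send_rows(
  targets=[
    [-0.1, 0.04, 0.03, 0, 0, 0, 0],
    [0, 0.04, 0.03, 0, 0, 0, 0],
    [0, 0.04, 0.03, 0, 0, 0, 0],
    [0, 0.04, 0.03, 0, 0, 0, 0],
    [0, 0.04, 0.03, 0, 0, 0, 0],
    [0, 0.04, 0.03, 0, 0, 0, 0],
    [0, 0.01, 0.015, 0, 0, 0, 0],
    [0, 0, 0, 0, 0, 0, 0],
    [0, 0, 0, 0, 0, 0, 0],
    [0, 0, 0, 0, 0, 0, 0],
  ],
)

```text
time_s: 3.9
eef_pos: [552.9, -118.1, 371.6]
ee_rot: [0.0, 0.747, 0.664, 0.0]
force: [0.1, -0.4, 0.0]
grip_width: 0.497
grip_force: 0.0
```

```bash
cat > c.py <<'E'
from h import *
s=ctrl.sense();print(s["time_s"],s["eef_pos"],s["ee_rot"],s["grip_width"],s["force"])
p=ctrl.capture("wrist");save(p,"pics/w1.png");print(np.round(ray(p,(256,192)),2))
for q in NAMES[1:8]: print(q,[(np.round(d["point"],1).tolist(),round(d["score"],2)) for d in ctrl.landmark_of(q,p)[:3]])
for z in (218,236): print([np.round(onz(p,u,z)[:2],1).tolist() for u in ((0,0),(256,192),(511,0),(0,383))])
E
python3 c.py
```

```text
3.9 [ 552.93902277 -118.08459496  371.60188355] [1.94978029e-04 7.47304830e-01 6.64481341e-01 3.74026618e-05] 0.49673239233340766 [ 0.13691661 -0.42704719  0.01487077]
[[ 5.6028e+02 -4.8570e+01  5.1518e+02]
 [-4.0000e-02 -2.9000e-01 -9.6000e-01]]
hook_left [([259.5, 170.5], 0.76), ([231.8, 298.2], 0.3)]
hook_right [([262.8, 297.5], 0.58)]
tip_left [([227.2, 170.3], 0.83)]
tip_right [([231.6, 296.3], 0.94), ([285.7, 169.3], 0.2)]
caddy_red [([389.0, 192.9], 0.75), ([137.2, 151.6], 0.69), ([274.1, 151.1], 0.67)]
caddy_red_eye [([436.0, 226.8], 0.97), ([284.4, 163.6], 0.8), ([88.6, 163.8], 0.56)]
caddy_blue [([270.8, 248.1], 0.96)]
[[356.6, 52.9], [547.9, -137.8], [778.7, 2.9], [221.5, -334.8]]
[[369.0, 46.7], [548.7, -132.4], [765.4, -0.3], [242.0, -317.4]]
```

View pics/w1.png

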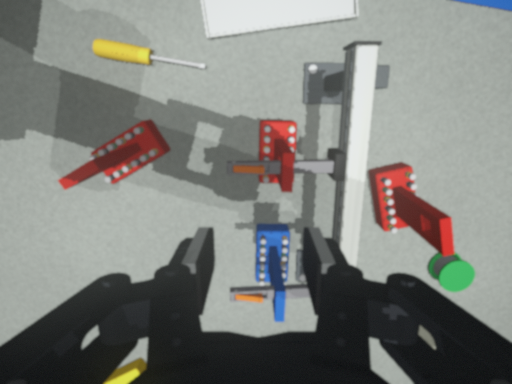

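Wrist view: the red caddy's plate is at (288,170), its orange keeper spans (230–265,168), the clip is at (335,165) and blue is at (275,270). Next I fit the rail yaw and the caddy position.

```bash
cat > d.py <<'E'
from h import *
p=ctrl.capture("wrist");im=p["img"];g=im.min(2).astype(int)
pts=[]
for r in range(50,235,3):
    c=np.where(g[r,335:395]>185)[0]+335
    if len(c)>8: pts.append([*onz(p,((c.min()+c.max())/2,r),213)[:2],(c.max()-c.min())])
pts=np.array(pts);f=np.polyfit(pts[:,1],pts[:,0],1);res=pts[:,0]-np.polyval(f,pts[:,1])
k=abs(res)<2.5;f=np.polyfit(pts[k,1],pts[k,0],1);print("rail x=",f,k.sum(),len(pts),"std",res[k].std())
yaw=-np.arctan(f[0]);ux=np.array([np.cos(yaw),np.sin(yaw)]);uy=np.array([-ux[1],ux[0]]);print("yaw",yaw)
O=np.array([f[1]-115*f[0],-115.])
h=cv2.cvtColor(im,cv2.COLOR_RGB2HSV)
m=(h[...,1]>140)&(h[...,2]>120)&(h[...,0]>=7)&(h[...,0]<18);m[:140]=0;m[190:]=0;m[:,:200]=0
ys,xs=np.nonzero(m);print("orange",xs.min(),xs.max(),ys.min(),ys.max())
def rel(u,z):
    w=onz(p,u,z)[:2];return np.round(w,1),np.round([(w-O)@ux,(w-O)@uy],1)
print("keeper free",rel((xs.max(),ys.mean()),225),"hinge",rel((xs.min(),ys.mean()),221))
print("hookL lm",rel((259.5,170.5),218),"tip",rel((227.2,170.3),222))
print("keeper at peg lm",rel((248,170),218))
# red plate top face: extents
m=(h[...,1]>140)&((h[...,0]<6)|(h[...,0]>174));
for r in range(150,196,5):
    c=np.where(m[r,255:310])[0]+255
    print(r,c.min() if len(c) else 0,c.max() if len(c) else 0)
cv2.imwrite("pics/w2.png",cv2.resize(im[110:210,200:350],None,fx=5,fy=5,interpolation=cv2.INTER_CUBIC)[:,:,::-1])
E
python3 d.py
```

```text
rail x= [1.18192602e-01 6.62657480e+02] 33 62 std 1.3456568289902278
yaw -0.11764680600163789
orange 234 410 146 177
keeper free (array([ 693.9, -129.7]), array([46.2, -9.4])) hinge (array([ 530.6, -111.4]), array([-118.1,  -10.3]))
hookL lm (array([ 554.3, -116.2]), array([-94. , -12.3])) tip (array([ 524.2, -111.5]), array([-124.5,  -11.2]))
keeper at peg lm (array([ 543.4, -114.4]), array([-105. ,  -11.8]))
150 260 287
155 260 293
160 271 292
165 282 291
170 282 291
175 281 291
180 260 291
185 281 290
190 282 289
195 0 0
```

View pics/w2.png

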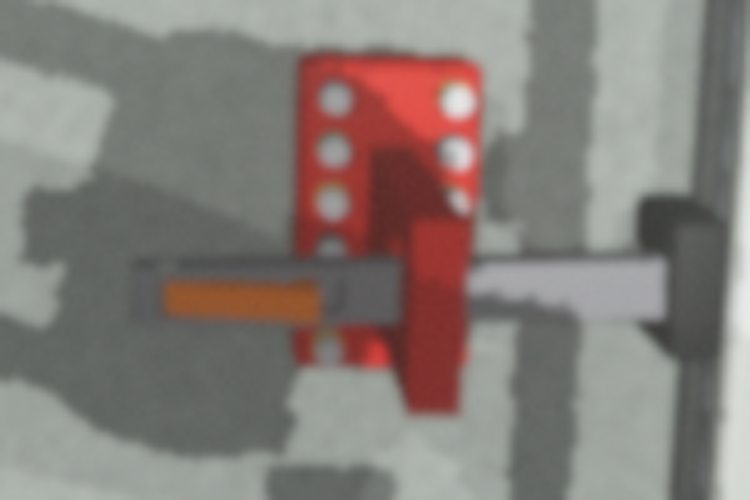

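Enlarged: the keeper's free end is at crop (322,300), the plate's top face spans x 408–466 and rows 225–412, and the clip face is at x 668.

```bash
cat > e.py <<'E'
from h import *
p=ctrl.capture("wrist");s=ctrl.sense();T=s["eef_pos"][:2];y=-.1176
ux=np.array([np.cos(y),np.sin(y)]);uy=np.array([-ux[1],ux[0]])
for n,(a,b),z in [("keeper",(322,300),226),("plate tip side",(409,318),236),("plate rail side",(466,318),236),("plate y+",(438,222),236),("plate y-",(435,412),236),("clip",(668,290),211),("tip",(133,290),222),("peg mid",(520,288),215)]:
    w=onz(p,(200+a/5,110+b/5),z)[:2]; print(n,np.round(w,1),"rel TCP (tool y, tool x) mm",np.round([(w-T)@ux,(w-T)@uy],1))
E
python3 e.py
```

```text
keeper [ 559.  -114.4] rel TCP (tool y, tool x) mm [5.2 3.7]
plate tip side [ 574.3 -117.2] rel TCP (tool y, tool x) mm [20.6  2.6]
plate rail side [ 584.5 -118.4] rel TCP (tool y, tool x) mm [30.9  2.6]
plate y+ [ 581.1 -100.4] rel TCP (tool y, tool x) mm [25.4 20.1]
plate y- [ 577.3 -135.3] rel TCP (tool y, tool x) mm [ 25.8 -15. ]
clip [ 626.2 -123.7] rel TCP (tool y, tool x) mm [73.   2.3]
tip [ 523.9 -109.2] rel TCP (tool y, tool x) mm [-30.3   4.7]
peg mid [ 597.1 -119. ] rel TCP (tool y, tool x) mm [43.5  3.5]
```

Call:
send_rows(
  squeeze=20,
  targets=[
    [0, 0.0013, 0.013, 0, 0, 0, 0],
    [0, 0.0013, 0.0127, 0, 0, 0, 0],
    [0, 0, 0, 0.03, 0, 0, 0],
    [0, 0, 0, 0.03, 0, 0, 0],
    [0, 0, 0, 0.03, 0, 0, 0],
    [0, 0, 0, 0.03, 0, 0, 0],
    [0, 0, 0, 0.01, 0, 0, 0],
    [0, 0, 0, 0.006, 0, 0, 0],
    [0, 0, 0, 0.004, 0, 0, 0],
    [0, 0, 0, 0, 0, 0, 0],
  ],
)

```text
time_s: 5.65
eef_pos: [579.5, -117.8, 231.7]
ee_rot: [0.0, 0.747, 0.665, 0.0]
force: [-0.6, 0.4, -0.3]
grip_width: 0.502
grip_force: 0.0
```

```bash
cat > f.py <<'E'
from h import *
p=ctrl.capture("wrist");s=ctrl.sense();print(s["time_s"],s["eef_pos"],s["force"],s["grip_width"])
im=p["img"];print(proj(p,s["eef_pos"]))
cv2.imwrite("pics/w3.png",cv2.resize(im[100:380,100:420],None,fx=2.1,fy=2.1)[:,:,::-1])
E
python3 f.py
```

```text
5.7 [ 579.50147968 -117.87390916  231.82856261] [ 0.49016391  0.0490871  -0.19812104] 0.4980756356165847
[259.72771872 243.296459  ]
```

View pics/w3.png

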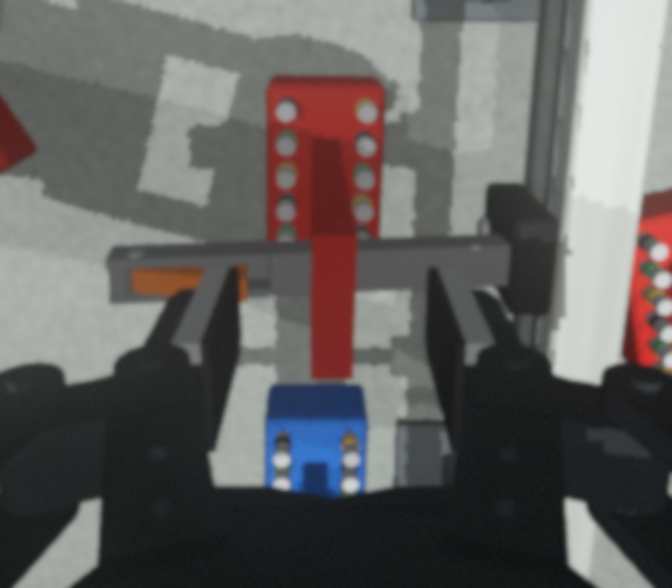

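The plate (crop x 312–355) is centred between the fingers (inner faces at x 238 and 430). The keeper's free end is at (245,283), under the tip-side finger. I lower 3 mm and close.

Call:
send_rows(
  squeeze=20,
  targets=[
    [0.3, 0, 0, 0, 0, 0, 0],
    [0.55, 0, 0, 0.001, 0, 0, 0],
    [0.65, 0, 0, 0.002, 0, 0, 0],
    [0.7, 0, 0, 0, 0, 0, 0],
    [0.8, 0, 0, 0, 0, 0, 0],
    [0.9, 0, 0, 0, 0, 0, 0],
    [0.9, 0, 0, 0, 0, 0, 0],
    [0.9, 0, 0, 0, 0, 0, 0],
    [0.9, 0, 0, 0, 0, 0, 0],
    [0.9, 0, 0, 0, 0, 0, 0],
  ],
)

```text
time_s: 6.95
eef_pos: [579.3, -117.8, 228.3]
ee_rot: [-0.0, 0.747, 0.665, -0.0]
force: [-1.3, 0.9, 1.0]
grip_width: 0.109
grip_force: 19.9
```

Call:
send_rows(
  targets=[
    [0.9, 0, -0.002, -0.0005, 0, 0, 0],
    [0.9, 0, -0.002, -0.0003, 0, 0, 0],
    [0.9, 0, -0.002, -0.0002, 0, 0, 0],
    [0.9, 0, -0.002, -0.0003, 0, 0, 0],
    [0.9, 0, -0.002, -0.0002, 0, 0, 0],
    [0.9, 0, -0.001, -0.0002, 0, 0, 0],
    [0.9, 0, -0.001, 0, 0, 0, 0],
    [0.9, 0, 0, 0, 0, 0, 0],
    [0.9, 0, 0, 0, 0, 0, 0],
    [0.9, 0, 0, 0, 0, 0, 0],
  ],
)

```text
time_s: 8.2
eef_pos: [567.4, -116.4, 230.0]
ee_rot: [-0.0, 0.747, 0.665, -0.0]
force: [0.2, 0.5, -1.2]
grip_width: 0.106
grip_force: 19.7
```

Call:
send_rows(
  targets=[
    [0.72, 0, 0, 0, 0, 0, 0],
    [0.68, 0, 0, 0, 0, 0, 0],
    [0.68, 0, 0, 0, 0, 0, 0],
    [0.68, 0, 0, 0, 0, 0, 0],
    [0.68, 0, 0, 0.001, 0, 0, 0],
    [0.68, 0, 0, 0.001, 0, 0, 0],
    [0.68, 0, 0, 0.001, 0, 0, 0],
    [0.68, 0, 0, 0.001, 0, 0, 0],
    [0.68, 0, 0, 0, 0, 0, 0],
    [0.68, 0, 0, 0, 0, 0, 0],
  ],
)

```text
time_s: 9.45
eef_pos: [567.4, -116.4, 226.1]
ee_rot: [0.0, 0.747, 0.665, 0.0]
force: [0.0, 0.1, 0.0]
grip_width: 0.157
grip_force: 0.1
```

Call:
send_rows(
  targets=[
    [0.68, 0, 0, 0.001, 0, 0, 0],
    [0.68, 0, 0, 0.001, 0, 0, 0],
    [0.68, 0, 0, 0.001, 0, 0, 0],
    [0.68, 0, 0, 0.001, 0, 0, 0],
    [0.68, 0, 0, 0.001, 0, 0, 0],
    [0.68, 0, 0, 0.001, 0, 0, 0],
    [0.68, 0, 0, 0, 0, 0, 0],
    [0.68, 0, 0, 0, 0, 0, 0],
    [0.68, 0, 0, 0, 0, 0, 0],
    [0.68, 0, 0, 0, 0, 0, 0],
  ],
)

```text
time_s: 10.7
eef_pos: [567.8, -116.5, 220.4]
ee_rot: [0.001, 0.747, 0.665, 0.0]
force: [0.3, 0.9, 6.0]
grip_width: 0.161
grip_force: 2.9
```

Call:
send_rows(
  targets=[
    [0.68, 0, 0, 0.001, 0, 0, 0],
    [0.68, 0, 0, 0.001, 0, 0, 0],
    [0.68, 0, 0, 0.001, 0, 0, 0],
    [0.68, 0, 0, 0.001, 0, 0, 0],
    [0.68, 0, 0, 0, 0, 0, 0],
    [0.68, 0, 0, 0, 0, 0, 0],
    [0.68, 0, 0, 0, 0, 0, 0],
    [0.68, 0, 0, 0, 0, 0, 0],
    [0.68, 0, 0, 0, 0, 0, 0],
    [0.68, 0, 0, 0, 0, 0, 0],
  ],
)

```text
time_s: 11.95
eef_pos: [568.0, -116.5, 216.8]
ee_rot: [0.001, 0.747, 0.665, 0.001]
force: [1.1, 0.1, 7.5]
grip_width: 0.157
grip_force: 3.9
```

Call:
send_rows(
  targets=[
    [0.68, 0, 0, 0.001, 0, 0, 0],
    [0.68, 0, 0, 0.001, 0, 0, 0],
    [0.68, 0, 0, 0.001, 0, 0, 0],
    [0.68, 0, 0, 0, 0, 0, 0],
    [0.68, 0, 0, 0, 0, 0, 0],
    [0.68, 0, 0, 0, 0, 0, 0],
    [0.68, 0, 0, 0, 0, 0, 0],
    [0.68, 0, 0, 0, 0, 0, 0],
    [0.68, 0, 0, 0, 0, 0, 0],
    [0.68, 0, 0, 0, 0, 0, 0],
  ],
)

```text
time_s: 13.2
eef_pos: [568.0, -116.6, 214.3]
ee_rot: [0.001, 0.747, 0.665, 0.001]
force: [-0.9, 0.4, 11.5]
grip_width: 0.157
grip_force: 5.3
```

Call:
send_rows(
  targets=[
    [0.68, 0, 0, 0.001, 0, 0, 0],
    [0.68, 0, 0, 0.001, 0, 0, 0],
    [0.68, 0, 0, 0, 0, 0, 0],
    [0.68, 0, 0, 0, 0, 0, 0],
    [0.68, 0, 0, 0, 0, 0, 0],
    [0.68, 0, 0, 0, 0, 0, 0],
    [0.68, 0, 0, 0, 0, 0, 0],
    [0.68, 0, 0, 0, 0, 0, 0],
    [0.68, 0, 0, 0, 0, 0, 0],
    [0.68, 0, 0, 0, 0, 0, 0],
  ],
)

```text
time_s: 14.45
eef_pos: [567.9, -116.6, 212.9]
ee_rot: [0.001, 0.747, 0.665, 0.001]
force: [-2.3, 1.6, 14.1]
grip_width: 0.16
grip_force: 7.3
```

Call:
send_rows(
  squeeze=25,
  targets=[
    [0.7, 0, 0, 0, 0, 0, 0],
    [0.74, 0, 0, 0, 0, 0, 0],
    [0.78, 0, 0, 0, 0, 0, 0],
    [0.82, 0, 0, 0, 0, 0, 0],
    [0.86, 0, 0, 0, 0, 0, 0],
    [0.9, 0, 0, 0, 0, 0, 0],
    [0.9, 0, 0, 0, 0, 0, 0],
    [0.9, 0, 0, 0, 0, 0, 0],
    [0.9, 0, 0, 0, 0, 0, 0],
    [0.9, 0, 0, 0, 0, 0, 0],
  ],
)

```text
time_s: 15.7
eef_pos: [566.8, -116.4, 212.7]
ee_rot: [0.0, 0.747, 0.665, -0.0]
force: [-9.0, 1.0, 15.5]
grip_width: 0.111
grip_force: 30.8
```

Call:
send_rows(
  targets=[
    [0.9, 0, -0.001, 0, 0, 0, 0],
    [0.9, 0, -0.001, 0, 0, 0, 0],
    [0.9, 0, -0.001, 0, 0, 0, 0],
    [0.9, 0, 0, 0, 0, 0, 0],
    [0.9, 0, 0, 0, 0, 0, 0],
    [0.9, 0, 0, 0, 0, 0, 0],
    [0.9, 0, 0, 0, 0, 0, 0],
    [0.9, 0, 0, 0, 0, 0, 0],
    [0.9, 0, 0, 0, 0, 0, 0],
    [0.9, 0, 0, 0, 0, 0, 0],
  ],
)

```text
time_s: 16.95
eef_pos: [566.4, -116.4, 213.3]
ee_rot: [0.003, 0.747, 0.665, 0.002]
force: [6.1, -0.3, 12.3]
grip_width: 0.109
grip_force: 37.0
```

Call:
send_rows(
  targets=[
    [0.9, 0, -0.001, 0, 0, 0, 0],
    [0.9, 0, -0.0005, 0, 0, 0, 0],
    [0.9, 0, 0, 0, 0, 0, 0],
    [0.9, 0, 0, 0, 0, 0, 0],
    [0.9, 0, 0, 0, 0, 0, 0],
    [0.9, 0, 0, 0, 0, 0, 0],
    [0.9, 0, 0, 0, 0, 0, 0],
    [0.9, 0, 0, 0, 0, 0, 0],
    [0.9, 0, 0, 0, 0, 0, 0],
    [0.9, 0, 0, 0, 0, 0, 0],
  ],
)

```text
time_s: 18.2
eef_pos: [565.7, -116.4, 213.5]
ee_rot: [0.004, 0.747, 0.665, 0.003]
force: [10.8, -0.9, 11.2]
grip_width: 0.111
grip_force: 38.8
```

```bash
cat > g.py <<'E'
from h import *
p=ctrl.capture("wrist");s=ctrl.sense();print(s["time_s"],s["eef_pos"],s["force"],s["wrist_torque"],proj(p,s["eef_pos"]))
im=p["img"]
cv2.imwrite("pics/w4.png",cv2.resize(im[170:290,170:330],None,fx=4.9,fy=4.9,interpolation=cv2.INTER_CUBIC)[:,:,::-1])
E
python3 g.py
```

```text
18.25 [ 565.66762631 -116.42926578  213.46405571] [ 9.93678104 -0.20325959 11.95684363] [-0.01906549 -1.63775261 -0.01687026] [259.64939409 243.17385751]
```

View pics/w4.png

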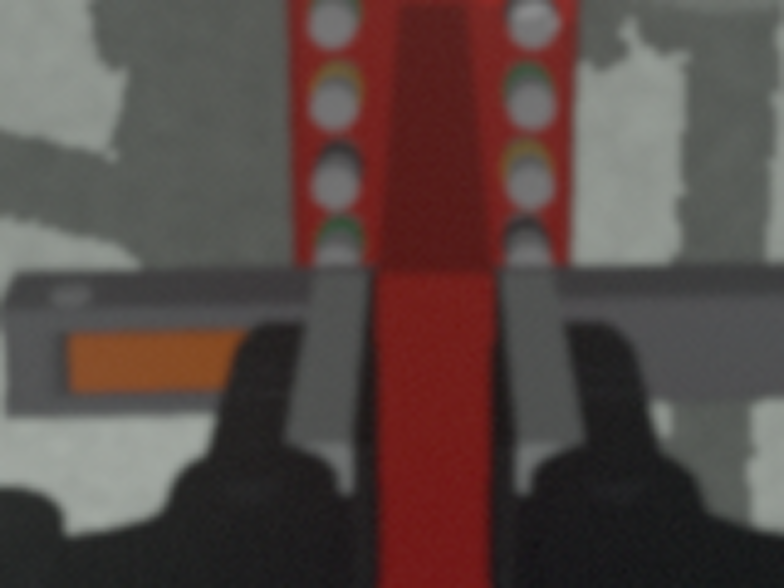

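The plate (crop x 378–495) is now about 1–2 mm short of the keeper's hidden free end (≈357), and the tip-side finger covers it. Press has faded to about 11 N while the drag rose. I'll back off 2 mm, release, press to about 16 N and grip again.

Call:
send_rows(
  squeeze=20,
  targets=[
    [0.9, 0, 0.001, 0, 0, 0, 0],
    [0.9, 0, 0.001, 0, 0, 0, 0],
    [0.78, 0, 0, 0, 0, 0, 0],
    [0.74, 0, 0, 0, 0, 0, 0],
    [0.72, 0, 0, 0, 0, 0, 0],
    [0.72, 0, 0, 0.0005, 0, 0, 0],
    [0.72, 0, 0, 0.0005, 0, 0, 0],
    [0.72, 0, 0, 0, 0, 0, 0],
    [0.72, 0, 0, 0, 0, 0, 0],
    [0.72, 0, 0, 0, 0, 0, 0],
  ],
)

```text
time_s: 19.5
eef_pos: [566.7, -116.5, 212.6]
ee_rot: [0.003, 0.747, 0.665, 0.002]
force: [3.2, -0.1, 15.8]
grip_width: 0.137
grip_force: 7.6
```

Call:
send_rows(
  squeeze=20,
  targets=[
    [0.75, 0, 0, 0, 0, 0, 0],
    [0.78, 0, 0, 0, 0, 0, 0],
    [0.82, 0, 0, 0, 0, 0, 0],
    [0.85, 0, 0, 0, 0, 0, 0],
    [0.85, 0, -0.001, 0.0002, 0, 0, 0],
    [0.85, 0, -0.001, 0.0002, 0, 0, 0],
    [0.85, 0, -0.001, 0.0002, 0, 0, 0],
    [0.85, 0, 0, 0, 0, 0, 0],
    [0.85, 0, 0, 0, 0, 0, 0],
    [0.85, 0, 0, 0, 0, 0, 0],
  ],
)

```text
time_s: 20.75
eef_pos: [565.2, -116.4, 212.5]
ee_rot: [0.005, 0.747, 0.665, 0.003]
force: [11.2, -0.9, 14.3]
grip_width: 0.115
grip_force: 35.6
```

Call:
send_rows(
  targets=[
    [0.85, 0, -0.001, 0.0002, 0, 0, 0],
    [0.85, 0, -0.0005, 0.0002, 0, 0, 0],
    [0.85, 0, 0, 0, 0, 0, 0],
    [0.85, 0, 0, 0, 0, 0, 0],
    [0.85, 0, 0, 0, 0, 0, 0],
    [0.85, 0, 0, 0, 0, 0, 0],
    [0.85, 0, 0, 0, 0, 0, 0],
    [0.85, 0, 0, 0, 0, 0, 0],
    [0.85, 0, 0, 0, 0, 0, 0],
    [0.85, 0, 0, 0, 0, 0, 0],
  ],
)

```text
time_s: 22.0
eef_pos: [564.0, -116.4, 212.3]
ee_rot: [0.006, 0.747, 0.665, 0.004]
force: [12.0, -0.9, 15.0]
grip_width: 0.114
grip_force: 36.6
```

Call:
send_rows(
  targets=[
    [0.85, 0, -0.001, 0, 0, 0, 0],
    [0.85, 0, -0.001, 0, 0, 0, 0],
    [0.85, 0, -0.0005, 0, 0, 0, 0],
    [0.85, 0, 0, 0, 0, 0, 0],
    [0.85, 0, 0, 0, 0, 0, 0],
    [0.85, 0, 0, 0, 0, 0, 0],
    [0.85, 0, 0, 0, 0, 0, 0],
    [0.85, 0, 0, 0, 0, 0, 0],
    [0.85, 0, 0, 0, 0, 0, 0],
    [0.85, 0, 0, 0, 0, 0, 0],
  ],
)

```text
time_s: 23.25
eef_pos: [561.3, -116.2, 212.3]
ee_rot: [0.005, 0.747, 0.665, 0.003]
force: [11.1, -0.8, 15.1]
grip_width: 0.111
grip_force: 36.1
```

Call:
send_rows(
  targets=[
    [0.85, 0, -0.001, 0, 0, 0, 0],
    [0.85, 0, -0.001, 0, 0, 0, 0],
    [0.85, 0, -0.001, 0, 0, 0, 0],
    [0.85, 0, -0.001, 0, 0, 0, 0],
    [0.85, 0, -0.001, 0, 0, 0, 0],
    [0.85, 0, 0, 0, 0, 0, 0],
    [0.85, 0, 0, 0, 0, 0, 0],
    [0.85, 0, 0, 0, 0, 0, 0],
    [0.85, 0, 0, 0, 0, 0, 0],
    [0.85, 0, 0, 0, 0, 0, 0],
  ],
)

```text
time_s: 24.5
eef_pos: [556.2, -115.7, 212.2]
ee_rot: [0.005, 0.747, 0.665, 0.003]
force: [10.4, -1.3, 14.9]
grip_width: 0.112
grip_force: 32.0
```

Call:
send_rows(
  targets=[
    [0.85, 0, -0.0015, 0, 0, 0, 0],
    [0.85, 0, -0.0015, 0, 0, 0, 0],
    [0.85, 0, -0.0015, -0.0003, 0, 0, 0],
    [0.85, 0, -0.0015, -0.0003, 0, 0, 0],
    [0.85, 0, -0.0015, -0.0003, 0, 0, 0],
    [0.85, 0, -0.0015, -0.0003, 0, 0, 0],
    [0.85, 0, -0.001, -0.0003, 0, 0, 0],
    [0.85, 0, 0, 0, 0, 0, 0],
    [0.85, 0, 0, 0, 0, 0, 0],
    [0.85, 0, 0, 0, 0, 0, 0],
  ],
)

```text
time_s: 25.75
eef_pos: [545.9, -114.4, 213.1]
ee_rot: [0.005, 0.747, 0.665, 0.003]
force: [9.8, -0.9, 12.8]
grip_width: 0.111
grip_force: 26.4
```

Call:
send_rows(
  targets=[
    [0.85, 0, -0.0015, -0.0003, 0, 0, 0],
    [0.85, 0, -0.0015, -0.0003, 0, 0, 0],
    [0.85, 0, -0.0015, -0.0003, 0, 0, 0],
    [0.85, 0, -0.0015, -0.0003, 0, 0, 0],
    [0.85, 0, -0.0015, -0.0003, 0, 0, 0],
    [0.85, 0, -0.0015, -0.0003, 0, 0, 0],
    [0.85, 0, -0.0015, -0.0003, 0, 0, 0],
    [0.85, 0, 0, 0, 0, 0, 0],
    [0.85, 0, 0, 0, 0, 0, 0],
    [0.85, 0, 0, 0, 0, 0, 0],
  ],
)

```text
time_s: 27.0
eef_pos: [535.1, -113.1, 214.8]
ee_rot: [0.004, 0.747, 0.665, 0.002]
force: [7.8, -0.6, 11.1]
grip_width: 0.115
grip_force: 24.3
```

Call:
send_rows(
  targets=[
    [0.85, 0, -0.0015, -0.0004, 0, 0, 0],
    [0.85, 0, -0.0015, -0.0004, 0, 0, 0],
    [0.85, 0, -0.0015, -0.0004, 0, 0, 0],
    [0.85, 0, -0.0015, -0.0004, 0, 0, 0],
    [0.85, 0, -0.0015, -0.0004, 0, 0, 0],
    [0.85, 0, -0.0015, -0.0004, 0, 0, 0],
    [0.85, 0, -0.0015, -0.0004, 0, 0, 0],
    [0.85, 0, -0.0015, -0.0004, 0, 0, 0],
    [0.85, 0, 0, 0, 0, 0, 0],
    [0.85, 0, 0, 0, 0, 0, 0],
  ],
)

```text
time_s: 28.25
eef_pos: [521.8, -111.4, 216.6]
ee_rot: [0.002, 0.747, 0.665, 0.001]
force: [2.7, -0.2, 6.2]
grip_width: 0.113
grip_force: 22.5
```

Call:
send_rows(
  squeeze=35,
  targets=[
    [0.9, 0, -0.0015, -0.0004, 0, 0, 0],
    [0.9, 0, -0.002, -0.0004, 0, 0, 0],
    [0.9, 0, -0.002, -0.0004, 0, 0, 0],
    [0.9, 0, -0.002, -0.0004, 0, 0, 0],
    [0.9, 0, -0.002, -0.0004, 0, 0, 0],
    [0.9, 0, -0.002, -0.0004, 0, 0, 0],
    [0.9, 0, -0.003, -0.0004, 0, 0, 0],
    [0.9, 0, -0.003, 0, 0, 0, 0],
    [0.9, 0, -0.003, 0, 0, 0, 0],
    [0.9, 0, -0.003, 0, 0, 0, 0],
  ],
)

```text
time_s: 29.5
eef_pos: [497.1, -108.2, 218.5]
ee_rot: [-0.0, 0.747, 0.665, -0.0]
force: [0.3, 1.1, -2.7]
grip_width: 0.107
grip_force: 39.5
```

Call:
send_rows(
  squeeze=45,
  targets=[
    [0.9, 0, -0.004, 0, 0, 0, 0],
    [0.9, 0, -0.005, 0, 0, 0, 0],
    [0.9, 0, -0.006, 0, 0, 0, 0],
    [0.9, 0, -0.008, 0, 0, 0, 0],
    [0.9, 0, -0.01, 0, 0, 0, 0],
    [0.9, 0, -0.01, 0, 0, 0, 0],
    [0.9, 0, -0.01, 0, 0, 0, 0],
    [0.9, 0, 0, 0, 0, 0, 0],
    [0.9, 0, 0, 0, 0, 0, 0],
    [0.9, 0, 0, 0, 0, 0, 0],
  ],
)

```text
time_s: 30.75
eef_pos: [444.9, -102.1, 218.5]
ee_rot: [-0.0, 0.747, 0.665, 0.0]
force: [0.0, -0.2, -2.7]
grip_width: 0.107
grip_force: 45.9
```

```bash
cat > i.py <<'E'
from h import *
s=ctrl.sense();print(s["time_s"],s["eef_pos"],s["ee_rot"],s["force"],s["wrist_torque"],s["grip_force"],s["joints"])
p=ctrl.capture("scene");t=ctrl.capture("top")
a=cv2.resize(p["img"][90:300,130:400],None,fx=2,fy=2);b=np.zeros((420,240,3),np.uint8)
w=ctrl.capture("wrist")
b=cv2.resize(w["img"][90:300,180:300],None,fx=2,fy=2)
cv2.imwrite("pics/s5.png",np.hstack([a,b])[:,:,::-1])
for n,q in(("tray",t),("jar",t),("dish",t),("driver",t)): print(n,[(np.round(onz(t,d["point"],4)[:2]).tolist(),round(d["score"],2)) for d in ctrl.landmark_of(n,q)[:2]])
g=t["img"].min(2);m=np.zeros_like(g);m[100:235,100:255]=(g[100:235,100:255]>150)
n,l,st,c=cv2.connectedComponentsWithStats(m);k=1+st[1:,4].argmax()
q=cv2.minAreaRect(np.argwhere(l==k)[:,::-1].astype(np.float32));print(q);B=cv2.boxPoints(q)
print([np.round(onz(t,x,8)[:2]).tolist() for x in B],np.round(onz(t,q[0],8)))
E
python3 i.py
```

```text
30.75 [ 444.92665624 -102.14702881  218.53232486] [-2.31114254e-05  7.46906850e-01  6.64928685e-01  2.09416274e-05] [ 0.01580974 -0.21075734 -2.6887386 ] [ 0.02114694 -0.00033461  0.01599295] 45.90234252624214 [-4.83306407e-01  1.72676754e-01  1.71204677e+00  5.83345351e-05
  1.25689763e+00 -3.67324762e-01]
tray [([600.0, 177.0], 0.85)]
jar [([673.0, 239.0], 0.47)]
dish [([664.0, 114.0], 0.57)]
driver [([412.0, 31.0], 0.53)]
((187.14788818359375, 174.66696166992188), (77.84471130371094, 99.29353332519531), 89.0759506225586)
[[707.0, 319.0], [710.0, 46.0], [497.0, 43.0], [494.0, 314.0]] [601. 180.   8.]
```

View pics/s5.png

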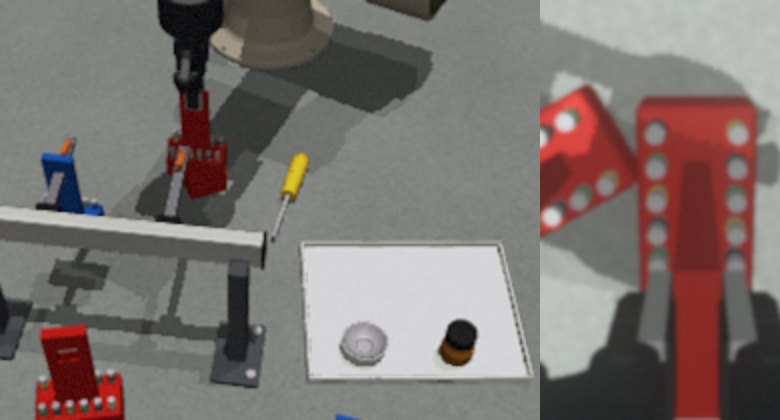

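Caddy is hanging straight in the grip (scene crop 198,150), off the peg, and weighs about 2.7 N. Tray centre is (600,178), and the near half is free. I carry it to (550,178).

Call:
send_rows(
  targets=[
    [0.9, 0, 0, -0.008, 0, 0, 0],
    [0.9, 0, 0, -0.015, 0, 0, 0],
    [0.9, 0, 0, -0.02, 0, 0, 0],
    [0.9, 0, 0, -0.02, 0, 0, 0],
    [0.9, 0.01, 0.002, -0.007, 0, 0, 0],
    [0.9, 0.025, 0.006, 0, 0, 0, 0],
    [0.9, 0.03, 0.008, 0, 0, 0, 0],
    [0.9, 0.03, 0.008, 0, 0, 0, 0],
    [0.9, 0.03, 0.008, 0, 0, 0, 0],
    [0.9, 0.03, 0.008, 0, 0, 0, 0],
  ],
)

```text
time_s: 32.35
eef_pos: [502.5, 48.9, 288.2]
ee_rot: [-0.0, 0.747, 0.665, -0.0]
force: [1.0, 0.1, -2.9]
grip_width: 0.106
grip_force: 45.9
```

Call:
send_rows(
  targets=[
    [0.9, 0.03, 0.008, 0, 0, 0, 0],
    [0.9, 0.03, 0.008, 0, 0, 0, 0],
    [0.9, 0.03, 0.008, 0, 0, 0, 0],
    [0.9, 0.025, 0.006, 0, 0, 0, 0],
    [0.9, 0.015, 0.002, 0.01, 0, 0, 0],
    [0.9, 0.005, 0, 0.02, 0, 0, 0],
    [0.9, 0, 0, 0.03, 0, 0, 0],
    [0.9, 0, 0, 0.03, 0, 0, 0],
    [0.9, 0, 0, 0.02, 0, 0, 0],
    [0.9, 0, 0, 0.01, 0, 0, 0],
  ],
)

```text
time_s: 33.6
eef_pos: [549.0, 177.6, 166.9]
ee_rot: [-0.001, 0.747, 0.665, -0.001]
force: [-0.1, -0.0, -1.8]
grip_width: 0.106
grip_force: 45.9
```

Commanded z is 168.5, and contact should come near 116. I lower to about 121 and check with a picture.

Call:
send_rows(
  targets=[
    [0.9, 0, 0, 0.008, 0, 0, 0],
    [0.9, 0, 0, 0.01, 0, 0, 0],
    [0.9, 0, 0, 0.01, 0, 0, 0],
    [0.9, 0, 0, 0.008, 0, 0, 0],
    [0.9, 0, 0, 0.005, 0, 0, 0],
    [0.9, 0, 0, 0.003, 0, 0, 0],
    [0.9, 0, 0, 0.002, 0, 0, 0],
    [0.9, 0, 0, 0.001, 0, 0, 0],
    [0.9, 0, 0, 0, 0, 0, 0],
    [0.9, 0, 0, 0, 0, 0, 0],
  ],
)

```text
time_s: 34.85
eef_pos: [549.9, 177.6, 121.7]
ee_rot: [0.0, 0.747, 0.665, 0.0]
force: [-0.3, -0.1, -2.7]
grip_width: 0.103
grip_force: 45.9
```

Call:
send_rows(
  targets=[
    [0.9, 0, 0, 0.001, 0, 0, 0],
    [0.9, 0, 0, 0.001, 0, 0, 0],
    [0.9, 0, 0, 0.001, 0, 0, 0],
    [0.9, 0, 0, 0, 0, 0, 0],
    [0.9, 0, 0, 0, 0, 0, 0],
    [0.9, 0, 0, 0, 0, 0, 0],
    [0.9, 0, 0, 0, 0, 0, 0],
    [0.9, 0, 0, 0, 0, 0, 0],
    [0.9, 0, 0, 0, 0, 0, 0],
    [0.9, 0, 0, 0, 0, 0, 0],
  ],
)

```text
time_s: 36.1
eef_pos: [549.8, 177.6, 118.6]
ee_rot: [0.0, 0.747, 0.665, 0.0]
force: [0.4, 0.9, -2.6]
grip_width: 0.101
grip_force: 45.9
```

Call:
send_rows(
  targets=[
    [0.9, 0, 0, 0.0007, 0, 0, 0],
    [0.9, 0, 0, 0, 0, 0, 0],
    [0.9, 0, 0, 0.0007, 0, 0, 0],
    [0.9, 0, 0, 0, 0, 0, 0],
    [0.9, 0, 0, 0.0006, 0, 0, 0],
    [0.9, 0, 0, 0, 0, 0, 0],
    [0.9, 0, 0, 0, 0, 0, 0],
    [0.9, 0, 0, 0, 0, 0, 0],
    [0.9, 0, 0, 0, 0, 0, 0],
    [0.9, 0, 0, 0, 0, 0, 0],
  ],
)

```text
time_s: 37.35
eef_pos: [549.9, 177.7, 116.7]
ee_rot: [0.0, 0.747, 0.665, 0.0]
force: [-0.9, 1.2, 1.5]
grip_width: 0.106
grip_force: 46.3
```

It has landed, with the force change about 4 N. Release.

Call:
send_rows(
  squeeze=20,
  targets=[
    [0.9, 0, 0, 0, 0, 0, 0],
    [0.78, 0, 0, 0, 0, 0, 0],
    [0.74, 0, 0, 0, 0, 0, 0],
    [0.7, 0, 0, 0, 0, 0, 0],
    [0.6, 0, 0, 0, 0, 0, 0],
    [0.4, 0, 0, 0, 0, 0, 0],
    [0.2, 0, 0, 0, 0, 0, 0],
    [0, 0, 0, 0, 0, 0, 0],
    [0, 0, 0, 0, 0, 0, 0],
    [0, 0, 0, 0, 0, 0, 0],
  ],
)

```text
time_s: 38.6
eef_pos: [549.8, 177.6, 116.6]
ee_rot: [-0.0, 0.747, 0.665, 0.0]
force: [-1.0, -0.2, 0.0]
grip_width: 0.496
grip_force: 0.0
```

Call:
send_rows(
  targets=[
    [0, 0, 0, -0.01, 0, 0, 0],
    [0, 0, 0, -0.02, 0, 0, 0],
    [0, 0, 0, -0.02, 0, 0, 0],
    [0, 0, 0, -0.03, 0, 0, 0],
    [0, 0, 0, -0.03, 0, 0, 0],
    [0, 0, 0, -0.03, 0, 0, 0],
    [0, 0, 0, 0, 0, 0, 0],
    [0, 0, 0, 0, 0, 0, 0],
    [0, 0, 0, 0, 0, 0, 0],
    [0, 0, 0, 0, 0, 0, 0],
  ],
)

```text
time_s: 39.85
eef_pos: [549.6, 177.6, 256.0]
ee_rot: [-0.0, 0.747, 0.665, -0.0]
force: [-0.7, 0.5, -0.6]
grip_width: 0.502
grip_force: 0.0
```

```bash
cat > j.py <<'E'
from h import *
s=ctrl.sense();print(s["time_s"],s["eef_pos"],s["force"])
p=ctrl.capture("scene")
cv2.imwrite("pics/s6.png",cv2.resize(p["img"][90:300,130:410],None,fx=2.5,fy=2.5)[:,:,::-1])
E
python3 j.py
```

```text
39.85 [549.64177902 177.57276866 256.00389621] [-0.71005413  0.54601756 -0.56634677]
```

View pics/s6.png

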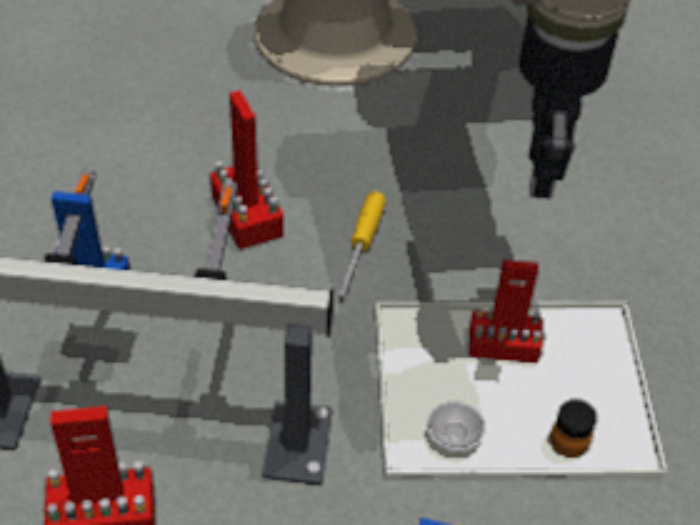

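The red caddy stands upright in the tray's free half at crop (508,330). Blue still hangs at (78,230), the jar, dish and driver are in place, and the gripper is clear.

```bash
python3 -c "
from rig import ctrl
print(ctrl.finish_job())"
```

```text
the job is handed in; nothing more can be done
None
```

The red caddy is off the left hook and standing upright, released, in the free half of the white tray; the last picture shows the blue caddy, jar, dish and driver in place, and I handed the job in at about 40 s (no verdict was returned).

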